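# Let the spring winch down off its ratchet

## Robot

A 6-joint arm with a two-finger parallel gripper is mounted at the origin on the work surface; the furniture and walls round the work are solid. World frame = base frame: x ahead of the robot, y to its left, z up, the work surface at z = 0. Lengths are in m, angles in rad, forces in N, time in s.
With the tool pointing down it reaches from about 0.375 to 0.9 m from the base axis. Payload 3.1 kg.
Tool frame: the origin (TCP) lies at the centre of the arm's flange, where the gripper is bolted on; the fingertips stand 173 mm ahead of it and the grasp point (between the pads) lies 155 mm ahead of it; z points along the fingers, y is the line along which they close (so a half turn about z gives the same grasp; the last joint's range is limited). The gripper opens to 85 mm and grips with 20 to 120 N. Pads are 22 mm wide; open, the fingers measure 114 mm over their backs; the gripper's body (76 mm by 85 mm) begins 54 mm behind the grasp point. The pads swing forward as they close: fully open they stand 13 mm farther back than shut.
Start: joints at [-1.29, 0.527, 1.433, -0, 1.181, -0.178], TCP at [0.277, -0.56, 0.405] pointing down, gripper open.
Joint ranges: [-3.08, 3.08], [-0.75, 2.2], [0.22, 2.44], [-1.43, 4.57], [0, 2.65], [-2.85, 2.85]. Speed limits (rad/s): [2.79, 2.79, 3.14, 3.14, 3.14, 3.14].

## Interface

Orientations are given as a unit quaternion [x, y, z, w].
In Python, from station import * gives the robot as it stands.
- The arm moves only by the shell command python3 -m jog 'ROWS' [OPENING] [FORCE]. ROWS is a JSON object of lists of equal length, an entry for each row: "linear": the shift along the world's x, y, z in mm, a list of three; "turn": the turn about the world's z in units of 5 degrees (1.0 is 5 degrees). A call has 1 to 12 rows; each row shifts and turns the commanded pose from where the row before left it; what a row does not reach is not made up. A row lasts 1/8 s, in which the tool goes at most 62.5 mm and 10.7 degrees, less where a joint would pass 70% of its speed; a pose out of reach is approached as far as the arm can. A call is refused whole if a number of a shift passes 62.5 or a number of a turn 1, either way. A call with a gripper value outside its range is refused whole. OPENING is the opening, from 0 (shut) to 1 (fully open), set as the call begins (- or left out, the last holds). The fingers move at their own pace and stop on an object; FORCE is the grip in N (left out, the last holds). Time passes only in rows, so rows that do not move let the fingers close. It gives the time, the measured TCP pose, the force, the opening and the grip force at its end, in the units of the state.
- sense(): the state, without advancing time (a new reading comes with each control period).
- snapshot(name): name is "side" or "top"; returns the picture (480x640x3 uint8, red, green, blue); there is no depth.
- get_calibration(name): a dict with "fx", "fy", "cx", "cy" (pixels), "world_to_cam" (4x4, takes a point from world to camera coordinates). Camera axes: x right, y down, z forward; pixel columns grow to the right and rows downward; lengths in m; the calibration is good to about 2 mm. A picture is of the moment at which its call begins. get_calibration takes no time and is no camera call.
- sign_off(): hands the job in; it is judged then, once.
The state is a dict: "t": time; "q": joint angles; "qd": joint speeds; "tau": joint torques, N m; "tcp_pos": TCP position; "tool_rot": TCP orientation; "force": force on the tool from outside, world axes, zero at the start; "ft_torque": the same for the moment, N m; "finger_gap": opening from 0.0 (shut) to 1.0 (fully open); "gripper_force": force on a finger pad.
Only numpy, scipy, OpenCV 4.12 (cv2) and the standard library are available. Lean on these libraries where they do the work, as an engineer would, in place of code of your own. Each camera call takes 0.05 s, during which the arm holds its last target. There are 200 camera calls.

## Task

The spring winch on the bench is still wound up and hangs on its pawl, and the spring has to be let down before the winch is opened. Flick the red selector over so that the pawl is sprung outwards, wind the crank a little against the spring until the pawl jumps clear of the ratchet, without forcing the drum against its red wind stop or back against the pawl, then ease the drum all the way back until its yellow lug rests on the black rest stop, without letting it run away or slam there. Let go of the crank and leave the things standing round the winch alone.

Things in the scene. Friction and masses are not known exactly. Their poses are not given: they have to be found in the camera images.
- winch: Fixed winch on rubber feet: blue base plate 230 x 190 x 12 mm. Origin on the upright spindle axis at the plate's underside, 10 mm above the bench; x runs from the crank side to the pawl side, z up. Drum and ratchet (98 mm across, 30 teeth, top 82 mm above the bench) turn on it. A spring turns them clockwise seen from above, to the rest stop; they are wound 1.2 rad from it, held by the pawl.
- handle_grip (a point): Centre (128 mm above the bench) of the black upright crank grip: 22 mm across, from 98 to 156 mm up, free to turn on its pin 80 mm from the spindle axis; crank arm below it to 96 mm. The crank's dog coupling has 0.5 rad of nearly force-free play on the drum; wound counter-clockwise past it, the spring pushes back along the circle with about 8 N wound, 3.4 N near rest; at rest the load is gone.
- winch_selector (a joint): Red selector, pivot at x 60, y -45 mm of the winch. Rad: 0 = pawl sprung into the teeth (start), 0.55 = fully over, pawl sprung outwards (over: more than 0.4). Grows clockwise seen from above, takes 6 N at its knob, stays where put. The load keeps the pawl wedged in its tooth even with the selector over; winding the drum about 0.04 rad frees it and it jumps out.
- selector_knob (a point): Upright red round knob of the selector, 14 mm across, from 84 to 120 mm above the bench, 42 mm from the selector's pivot; the point is on its axis, 108 mm up. At the start it lies at 0.275 rad (counter-clockwise) from the winch's x axis as seen from the pivot, and is pushed to -0.275 rad, that is 23 mm towards the winch's -y.
- pawl_nose (a point): Nose (4 mm across) of the dark pawl, 76 mm above the bench, 47 mm from the pivot. In the winch's frame its x is about 45 mm when in the teeth, about 64 mm when sprung clear (clear: more than 55 mm).
- drum_lug (a point): Yellow lug on the drum's lower flange, 12 mm across, 55 mm from the spindle's axis, 35 mm above the bench; it turns with the drum.
- rest_stop_mid (a point): Black rubber-sleeved rest stop pin, 12 mm across, on the base plate, 55 mm from the spindle's axis, middle 34 mm above the bench. The lug rests on it when the two axes are 12 mm apart.
- wind_stop_mid (a point): Red wind stop pin, 12 mm across, 55 mm from the spindle's axis, middle 34 mm above the bench: the lug meets it when the drum is wound about 0.09 rad past the held tooth. It must not take more than 15 N from the lug.
- rest_stop: The rest stop pin, origin at its foot 22 mm above the bench. It must not take more than 30 N from the lug (it carries about 5 N at rest).
- wind_stop: The wind stop pin, origin at its foot 22 mm above the bench.
- winch_drum: The drum, origin at the winch's origin. It must not run away: never faster than 2.5 rad/s (let go of under load and free of the pawl, it spins back far faster).
- water_bottle: Bystander: clear bottle with red cap, 68 mm across, 160 mm high, standing; origin under its centre.
- gearbox_27: Bystander: grey planetary gearbox, 77 x 77 x 133 mm, standing; origin under its centre.
- oil_can: Bystander: green oil can with spout, 64 x 84 x 192 mm, standing; origin under its centre.
- grease_tub: Bystander: yellow grease tub with lid, 79 mm across, 72 mm high; origin under its centre.
- winch_pawl: The dark pawl on the selector's pivot. It carries about 13 N from the wheel at the start and must not take more than 50 N (the crank must not be forced clockwise while it holds).

How it is judged:
On the way, in this order (a step that is already met when the one before it is completed fails the run):
1. the selector is over (more than 0.4 rad) while the pawl still holds the wound drum (value of joint winch_selector above 0.4 rad and horizontal distance between drum_lug and rest_stop_mid above 0.06 m), for 0.2 s.
2. the drum is wound a little and the pawl has sprung clear, the drum still wound (x of pawl_nose in the frame of winch above 0.055 m and horizontal distance between drum_lug and rest_stop_mid above 0.06 m), for 0.1 s.
At the end, for the whole second after the job is handed in: The drum is at rest with its lug on the rest stop (axes of lug and stop less than 14.5 mm apart), the selector still over (more than 0.4 rad) and the pawl clear of the ratchet (nose more than 55 mm along the winch's x) (horizontal distance between drum_lug and rest_stop_mid below 0.0145 m and value of joint winch_selector above 0.4 rad and x of pawl_nose in the frame of winch above 0.055 m and angular speed of winch_drum below 0.1 rad/s); the robot touches nothing.
It fails at once if the drum runs away (turns faster than 2.5 rad/s) (angular speed of winch_drum above 2.5 rad/s).
It fails at once if the drum slams into or is leaned on the rest stop (more than 30 N) (contact force between rest_stop and winch_drum above 30 N).
It fails at once if the drum is forced against the wind stop (more than 15 N) (contact force between wind_stop and winch_drum above 15 N).
It fails at once if the drum is forced back against the engaged pawl (more than 50 N between them) (contact force between winch_pawl and winch_drum above 50 N).
It fails at once if a bystander is shifted by more than 30 mm (distance of any of water_bottle, gearbox_27, oil_can, grease_tub from where it was at the start of the episode above 0.03 m).
It also fails if it takes over 72 s, if anything falls off the work surface, if the arm or the gripper's body presses on something with over 40 N, if the wrist force passes 120 N, or if a joint passes its speed limit or range.

## Working session

There is one attempt and no reset: what is moved stays moved. The work goes in short steps, Python scripts to look and compute and a shell command to move; the robot and the scene stay as the last step left them, time stands still between calls to the robot, and variables do not carry over. Pictures are saved under pics/ and viewed, at most 11 in all, crops included, and the job is handed in when it is done.

```bash
mkdir -p pics; cat > h.py <<'E'
from station import *
import numpy as np, cv2
def snap(n,f,crop=None,scale=1):
    im=snapshot(n); b=cv2.cvtColor(np.array(im),cv2.COLOR_RGB2BGR); cv2.imwrite('pics/raw_'+f,b)
    if crop: x0,y0,x1,y1=crop; b=b[y0:y1,x0:x1]
    if scale!=1: b=cv2.resize(b,None,fx=scale,fy=scale,interpolation=cv2.INTER_CUBIC)
    cv2.imwrite('pics/'+f,b); return np.array(im)
def ray(n,u,v,z):
    c=get_calibration(n); T=np.array(c['world_to_cam']); R=T[:3,:3]; o=-R.T@T[:3,3]
    d=R.T@np.array([(u-c['cx'])/c['fx'],(v-c['cy'])/c['fy'],1]); return o+d*(z-o[2])/d[2]
def proj(n,p):
    c=get_calibration(n); T=np.array(c['world_to_cam']); q=T[:3,:3]@np.array(p)+T[:3,3]
    return c['fx']*q[0]/q[2]+c['cx'],c['fy']*q[1]/q[2]+c['cy']
E
python3 - <<'E'
from h import *
a=snap('top','t0.png');snap('side','s0.png')
for n in('top','side'):
    c=get_calibration(n);T=np.array(c['world_to_cam']);print(n,c['fx'],(-T[:3,:3].T@T[:3,3]).round(3),T[2,:3].round(2))
print(sense())
E
```

```text
top 610.7836781755976 [ 0.347 -0.124  1.825] [ 0.1   0.01 -0.99]
side 439.7983496982875 [ 0.309 -1.238  0.712] [ 0.18  0.86 -0.48]
{'t': 0.1, 'q': array([-1.28951475e+00,  5.28386166e-01,  1.43380703e+00, -4.53545082e-06,
        1.18141293e+00, -1.78519021e-01]), 'qd': array([-0.00090241, -0.00226076, -0.00197234, -0.00064412, -0.00279776,
        0.00049267]), 'tau': array([-3.21792231e-04, -4.43304920e+01, -1.78586626e+01, -3.29208524e-04,
        3.87728724e-03,  8.15592330e-06]), 'tcp_pos': array([ 0.27728054, -0.55976691,  0.40381271]), 'tool_rot': array([ 9.73688430e-01,  2.27881172e-01, -5.37990915e-05, -1.00530221e-03]), 'force': array([-0.05607548,  0.49619105,  0.13074176]), 'ft_torque': array([ 0.0307576 , -0.00494333, -0.04835273]), 'gripper_force': 0.0, 'finger_gap': 0.9969604873566333}
```

View pics/t0.png

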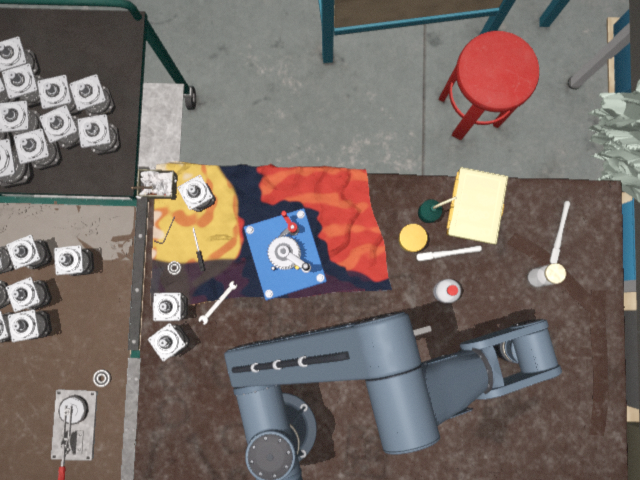

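View pics/s0.png

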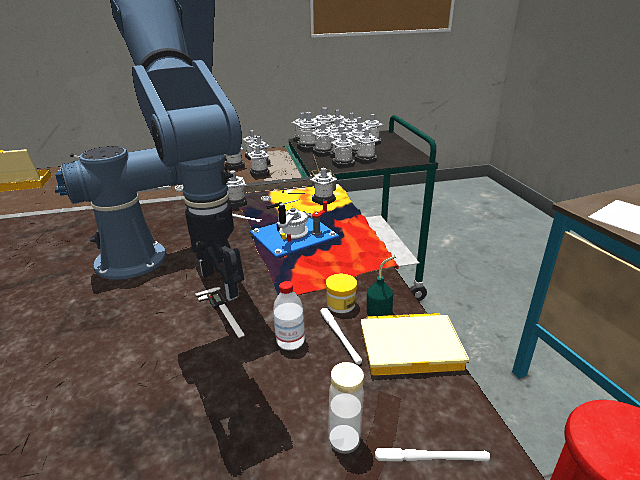

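The top view shows the blue winch plate at about (285,254), with the selector near (290,222) and the crank grip near (305,267). The bystanders are the bottle (447,291), tub (413,237), oil can (432,210) and a gearbox (195,193). Next I'll take a zoomed crop and fit the plate.

```bash
python3 - <<'E'
from h import *
b=cv2.imread('pics/raw_t0.png'); hsv=cv2.cvtColor(b,cv2.COLOR_BGR2HSV)
m=cv2.inRange(hsv,(100,120,110),(125,255,255)); m[:200]=0;m[305:]=0;m[:,:235]=0;m[:,335:]=0
pts=cv2.findNonZero(m); r=cv2.minAreaRect(cv2.convexHull(pts)); box=cv2.boxPoints(r); print(r)
W=np.array([ray('top',*p,0.022) for p in box]); print(W.round(4)); print('centre',W.mean(0).round(4))
for i in range(4): print(np.linalg.norm(W[i]-W[(i+1)%4]).round(4),(W[(i+1)%4]-W[i]).round(4))
cv2.imwrite('pics/t0z.png',cv2.resize(b[195:311,230:345],None,fx=5,fy=5,interpolation=cv2.INTER_CUBIC))
s=cv2.imread('pics/raw_s0.png'); cv2.imwrite('pics/s0z.png',cv2.resize(s[180:270,235:355],None,fx=6,fy=6,interpolation=cv2.INTER_CUBIC))
E
```

```text
((284.4540710449219, 253.97569274902344), (77.71218872070312, 64.5518569946289), 72.89727020263672)
[[ 0.584   0.1352  0.022 ]
 [ 0.6463 -0.0468  0.022 ]
 [ 0.4266 -0.1212  0.022 ]
 [ 0.3657  0.0586  0.022 ]]
centre [0.5056 0.0065 0.022 ]
0.1924 [ 0.0623 -0.182   0.    ]
0.232 [-0.2197 -0.0744  0.    ]
0.1899 [-0.0609  0.1799  0.    ]
0.2314 [0.2183 0.0766 0.    ]
```

View pics/t0z.png

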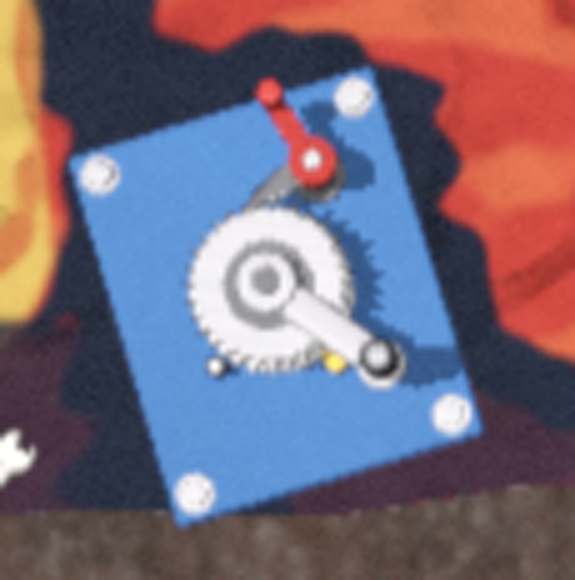

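View pics/s0z.png

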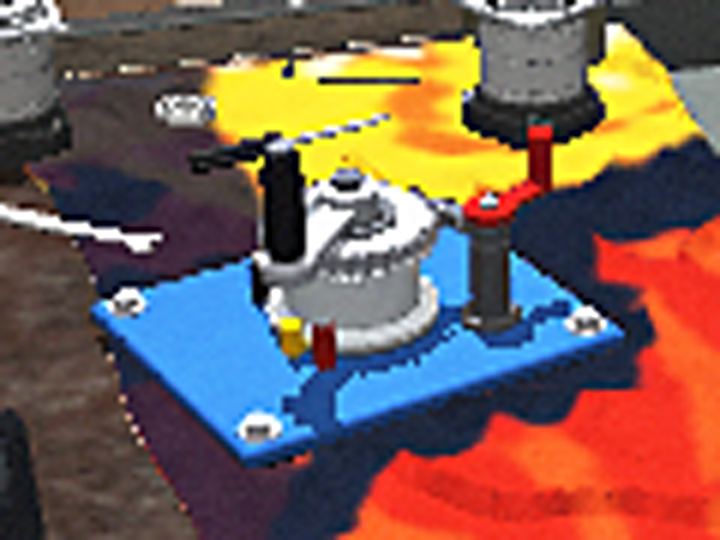

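The crops show the spindle at (265,280), knob top (268,92), pivot (312,160), grip top (380,357), lug (335,362) and rest pin (215,365), in zoomed top-view pixels. I'll compute their world positions and the winch angle.

```bash
python3 - <<'E'
from h import *
f=lambda x,y,z:ray('top',230+(x+.5)/5-.5,195+(y+.5)/5-.5,z)
P={k:f(*v) for k,v in dict(spindle=(265,280,.1),knob=(269,92,.12),pivot=(312,160,.095),grip=(380,357,.156),lug=(335,362,.04),rest=(215,367,.045)).items()}
th=np.arctan2(.075,.219); c,s=np.cos(th),np.sin(th); R=np.array([[c,-s],[s,c]])
print('th',th)
ctr=np.array([.5056,.0065])
print('pivot-based sp',P['pivot'][:2]-R@[.06,-.045], 'knob pred', P['pivot'][:2]+R@[.042*np.cos(.275),.042*np.sin(.275)])
for k,v in P.items():
    l=R.T@(v[:2]-P['spindle'][:2]); print(k,v.round(4),'local',l.round(4),np.hypot(*l).round(4),np.arctan2(l[1],l[0]).round(3))
print(sense()['tool_rot'])
E
```

```text
th 0.32994709214655477
pivot-based sp [0.50622221 0.00537549] knob pred [0.61211181 0.00612857]
spindle [0.5075 0.0063 0.1   ] local [0. 0.] 0.0 0.0
knob [0.6123 0.0063 0.12  ] local [ 0.0991 -0.0339] 0.1048 -0.33
pivot [ 0.5776 -0.0178  0.095 ] local [ 0.0585 -0.0455] 0.0741 -0.661
grip [ 0.4617 -0.0624  0.156 ] local [-0.0656 -0.0502] 0.0826 -2.488
lug [ 0.466  -0.0319  0.04  ] local [-0.0516 -0.0227] 0.0564 -2.728
rest [0.4608 0.0378 0.045 ] local [-0.034  0.045] 0.0564 2.218
[ 9.73688430e-01  2.27881172e-01 -5.37990915e-05 -1.00530221e-03]
```

```bash
python3 -m jog '{"linear":[[20,30,0],[30,50,0],[30,50,0],[30,50,0],[30,50,0],[30,50,0],[30,50,0],[30,50,0],[30,50,0],[30,50,0],[30,50,0],[15,36,0]],"turn":[-0.15,-0.15,-0.15,-0.15,-0.15,-0.15,-0.15,-0.15,-0.15,-0.15,0,0]}' 0.5 30; python3 -m jog '{"linear":[[0,0,0],[0,0,-40],[0,0,-40],[0,0,0],[0,0,0]],"turn":[0,0,0,0,0]}'
python3 -c "
from h import *
print(sense()['tool_rot'],sense()['finger_gap'])
snap('top','t1.png',(250,190,350,280),6)"
```

```text
t: 1.6
tcp_pos: [0.6134, 0.0084, 0.4042]
tool_rot: [0.986, 0.165, -0.0, -0.0]
force: [0.2, -0.1, 0.6]
finger_gap: 0.499
gripper_force: 0.0
t: 2.22
tcp_pos: [0.6128, 0.0051, 0.3258]
tool_rot: [0.987, 0.163, 0.001, 0.0]
force: [-0.0, -0.7, 0.3]
finger_gap: 0.498
gripper_force: 0.0
[9.86579545e-01 1.63279571e-01 6.84746193e-04 3.37630860e-04] 0.4980929486657573
```

```bash
python3 -m jog '{"linear":[[0,0,-15],[0,1,-20],[0,0,-20],[0,0,-8],[0,0,0]],"turn":[0,0,0,0,0]}' && python3 -m jog '{"linear":[[0,0,0],[0,0,0],[0,0,0],[0,0,0],[0,0,0],[0,0,0]],"turn":[0,0,0,0,0,0]}' 0 20
```

```text
t: 2.9
tcp_pos: [0.6123, 0.0069, 0.2614]
tool_rot: [0.987, 0.164, -0.0, -0.0]
force: [-0.6, 1.1, -1.0]
finger_gap: 0.503
gripper_force: 0.0
t: 3.65
tcp_pos: [0.6133, 0.0057, 0.263]
tool_rot: [0.986, 0.164, 0.002, 0.002]
force: [0.8, -4.7, 1.5]
finger_gap: 0.159
gripper_force: 31.4
```

```bash
python3 -m jog '{"linear":[[1.5,-2.5,0],[1.5,-2.5,0],[1.2,-3,0],[1,-3,0],[0.8,-3,0],[0.6,-3,0],[0.5,-3,0],[0.4,-2,0],[0,0,0],[0,0,0]],"turn":[0,0,0,0,0,0,0,0,0,0]}'
```

```text
t: 4.9
tcp_pos: [0.6212, -0.0121, 0.263]
tool_rot: [0.987, 0.162, 0.003, -0.003]
force: [3.3, 11.0, 2.2]
finger_gap: 0.154
gripper_force: 22.3
```

```bash
python3 -m jog '{"linear":[[0.2,-2,0],[0.2,-2,0],[0,-1,0],[0,0,0]],"turn":[0,0,0,0]}'; python3 -m jog '{"linear":[[0,0,0],[0,0,0],[0,0,0]],"turn":[0,0,0]}' 0.45;  python3 -m jog '{"linear":[[0,0,20],[0,0,30],[0,0,40],[0,0,0]],"turn":[0,0,0,0]}'
python3 -c "
from h import *
snap('top','t2.png',(230,195,345,310),5);snap('side','s2.png',(235,180,355,270),6)"
```

```text
t: 5.4
tcp_pos: [0.6219, -0.0171, 0.2631]
tool_rot: [0.987, 0.162, 0.004, -0.002]
force: [4.0, 10.1, 2.4]
finger_gap: 0.158
gripper_force: 26.6
t: 5.78
tcp_pos: [0.6198, -0.0202, 0.2614]
tool_rot: [0.987, 0.164, -0.001, -0.0]
force: [-0.1, -0.8, 0.6]
finger_gap: 0.451
gripper_force: 0.0
t: 6.28
tcp_pos: [0.6212, -0.0206, 0.355]
tool_rot: [0.987, 0.163, 0.003, 0.001]
force: [0.4, -0.2, -0.2]
finger_gap: 0.447
gripper_force: 0.0
```

View pics/s2.png

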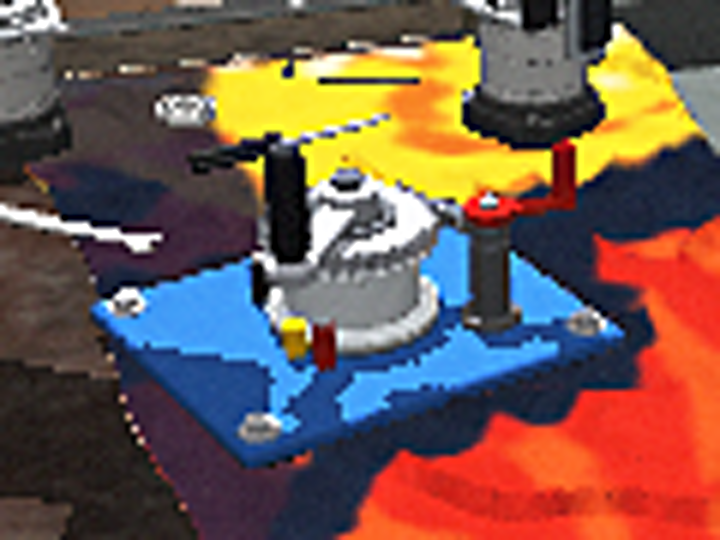

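The side crop shows the knob swung over (zoomed 563,150) and the grip top at (285,145). The lug is still next to the red wind stop, so the drum is still wound. Next I'll locate the grip precisely.

```bash
python3 - <<'E'
from h import *
sp=np.array([.5065,.006])
for f in('0','2'):
    b=cv2.imread(f'pics/raw_s{f}.png'); m=(b.max(2)<45).astype('uint8'); m[:203]=0;m[226:]=0;m[:,:276]=0;m[:,290:]=0
    n,l,st,c=cv2.connectedComponentsWithStats(m); i=1+st[1:,4].argmax(); print(st[i],c[i])
    x,y,w,h,_=st[i]; print('grip mid', g:=ray('side',c[i][0],c[i][1],.127), np.hypot(*(g[:2]-sp)), np.arctan2(*(g[:2]-sp)[::-1]))
for f in '02':
    b=cv2.imread(f'pics/raw_s{f}.png');h=cv2.cvtColor(b,cv2.COLOR_BGR2HSV)
    m=cv2.inRange(h,(20,150,120),(35,255,255));m[:228]=0;m[242:]=0;m[:,:278]=0;m[:,290:]=0
    print('lug',cv2.findNonZero(m).reshape(-1,2).mean(0))
b=cv2.imread('pics/raw_t2.png');m=(b.max(2)<60).astype('uint8');m[:258]=0;m[275:]=0;m[:,:298]=0;m[:,315:]=0
p=cv2.findNonZero(m).reshape(-1,2);print(len(p),p.mean(0),ray('top',*p.mean(0),.15))
E
```

```text
[276 203  10  21 124] [281.48387097 213.48387097]
grip mid [ 0.46580639 -0.0621964   0.127     ] 0.07941485302301818 -2.108794607925783
[276 203  11  21 126] [281.92857143 213.14285714]
grip mid [ 0.4674685  -0.06026673  0.127     ] 0.07690732977235651 -2.1030928402846847
lug [283.26315789 235.47368421]
lug [283.76190476 235.57142857]
5 [307.6 267.4] [ 0.45845118 -0.06780143  0.15      ]
```

View pics/t2.png

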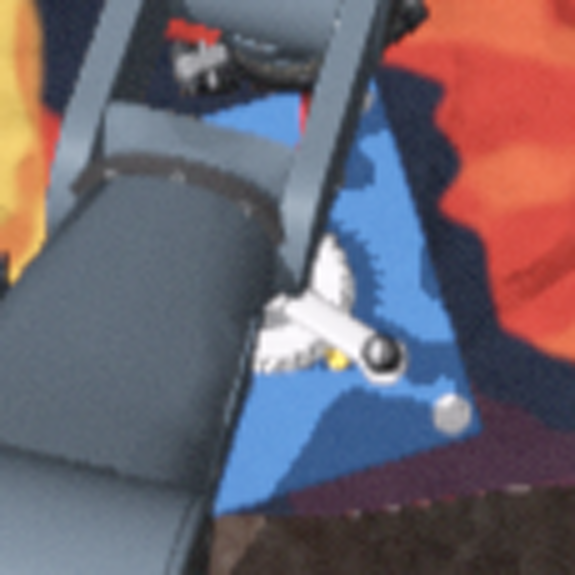

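The top crop puts the grip at (383,355) and the lug at (338,358), still wound. Combining both views, the grip is at about (0.464, -0.063).

```bash
python3 -m jog '{"linear":[[-10,-3,10],[-20,-5,0],[-20,-5,0],[-25,-6,0],[-25,-6,0],[-25,-6,0],[-20,-6,0],[-12,-6,0],[0,0,0],[0,0,0]],"turn":[0.7,0.7,0.8,0.8,0.8,0.7,0.7,0.7,0,0]}' 0.7
python3 -c "
from h import *
snap('side','s3.png',(225,150,345,240),6)
print(proj('side',[.464,-.063,.156]))"
```

```text
t: 7.62
tcp_pos: [0.4636, -0.0631, 0.3611]
tool_rot: [0.913, 0.409, -0.0, -0.0]
force: [1.2, 0.2, 0.2]
finger_gap: 0.702
gripper_force: 0.0
(np.float64(280.38490142483226), np.float64(204.8988376863974))
```

View pics/s3.png

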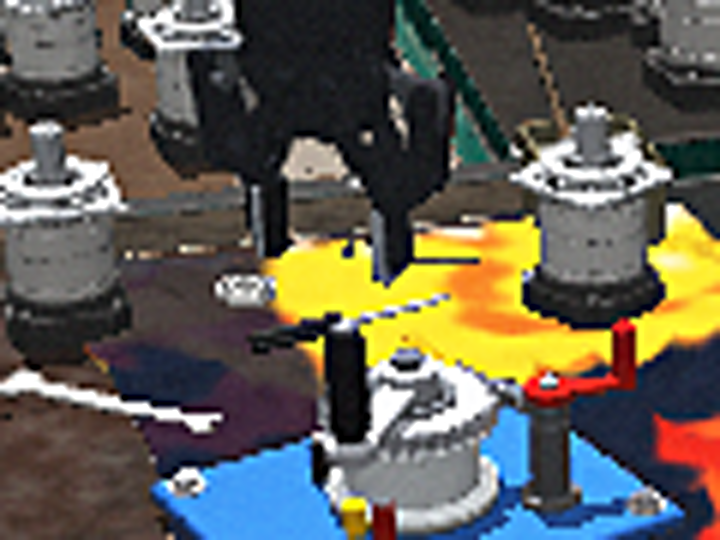

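The side crop shows the open fingers' tips at about (268,250) and (392,275), with the grip top below at (347,325). The grip is slightly to the right of where I predicted, so I'll triangulate it.

```bash
python3 - <<'E'
from h import *
from scipy.optimize import least_squares as ls
print('mid tips', [ (np.array(proj('side',[.4636,-.0631,z]))-[225,150])*6 for z in(.188,.195)])
su=np.array([225+348/6-.4,150+326/6-.4]); 
for tz in ((383,355),(382,356)):
  tu=np.array([230+tz[0]/5-.4,195+tz[1]/5-.4])
  r=ls(lambda p:np.r_[np.array(proj('top',p))-tu,np.array(proj('side',p))-su],[.464,-.063,.156]); print(r.x.round(4),r.fun.round(2))
  r=ls(lambda p:np.r_[np.array(proj('top',[*p,.156]))-tu,np.array(proj('side',[*p,.156]))-su],[.464,-.063]); print(r.x.round(4),r.fun.round(2))
E
```

```text
mid tips [array([327.83489979, 270.16642567]), array([327.0124231 , 256.98166834])]
[ 0.4663 -0.0645  0.1589] [ 0.17 -1.32 -1.42  0.19]
[ 0.4665 -0.0636] [-0.13 -1.33 -1.34  0.95]
[ 0.466  -0.064   0.1587] [ 0.19 -1.42 -1.53  0.21]
[ 0.4662 -0.0631] [-0.09 -1.43 -1.46  0.9 ]
```

```bash
python3 -m jog '{"linear":[[2,0.5,-10],[1,0.5,-15],[0,0,-20],[0,0,-20],[0,0,-10],[0,0,0]],"turn":[0,0,0,0,0,0]}' && python3 -m jog '{"linear":[[0,0,0],[0,0,0],[0,0,0],[0,0,0],[0,0,0],[0,0,0]],"turn":[0,0,0,0,0,0]}' 0 40
```

```text
t: 8.43
tcp_pos: [0.4663, -0.0619, 0.2859]
tool_rot: [0.912, 0.41, -0.001, -0.001]
force: [0.6, -0.6, -0.4]
finger_gap: 0.7
gripper_force: 0.0
t: 9.18
tcp_pos: [0.4665, -0.0622, 0.2873]
tool_rot: [0.912, 0.409, 0.001, 0.001]
force: [-0.2, 0.3, 5.7]
finger_gap: 0.247
gripper_force: 39.0
```

```bash
python3 -m jog '{"linear":[[1.75,-1,0],[1.75,-0.95,0],[0,0,0]],"turn":[0,0,0]}'; python3 -m jog '{"linear":[[1.8,-0.9,0],[1.8,-0.9,0],[0,0,0]],"turn":[0,0,0]}'
```

```text
t: 9.55
tcp_pos: [0.4699, -0.0642, 0.2873]
tool_rot: [0.912, 0.41, 0.0, 0.0]
force: [-1.5, -0.3, 6.6]
finger_gap: 0.248
gripper_force: 39.2
t: 9.93
tcp_pos: [0.4722, -0.0653, 0.2872]
tool_rot: [0.912, 0.41, -0.001, -0.001]
force: [-3.6, 1.2, 9.9]
finger_gap: 0.244
gripper_force: 39.7
```

```bash
python3 -m jog '{"linear":[[1.8,-0.85,0],[0,0,0],[0,0,0]],"turn":[0,0,0]}'; python3 -m jog '{"linear":[[1.8,-0.8,0],[0,0,0],[0,0,0]],"turn":[0,0,0]}';python3 -c "
from h import *
snap('side','s4.png',(235,180,355,270),6)"
```

```text
t: 10.3
tcp_pos: [0.4731, -0.0658, 0.2872]
tool_rot: [0.912, 0.41, -0.002, -0.002]
force: [-6.3, 2.2, 11.7]
finger_gap: 0.245
gripper_force: 39.9
t: 10.68
tcp_pos: [0.4746, -0.0665, 0.2872]
tool_rot: [0.912, 0.41, -0.003, -0.002]
force: [-7.4, 1.1, 12.8]
finger_gap: 0.248
gripper_force: 40.0
```

```bash
cat > lug.py <<'E'
from h import *
import sys
a=snapshot('side');b=cv2.cvtColor(np.array(a),cv2.COLOR_RGB2BGR);cv2.imwrite(sys.argv[1],b)
h=cv2.cvtColor(b,cv2.COLOR_BGR2HSV)
m=cv2.inRange(h,(20,150,120),(35,255,255));m[:228]=0;m[246:]=0;m[:,:265]=0;m[:,290:]=0
p=cv2.findNonZero(m);print('lug',None if p is None else p.reshape(-1,2).mean(0))
s=sense();d=s['tcp_pos'][:2]-[.5065,.006];an=np.arctan2(d[1],d[0]);t=np.array([-np.sin(an),np.cos(an)])
print('ang',an.round(4),'r',np.hypot(*d).round(4),'Ft',(s['force'][:2]@t).round(2),'Fr',(s['force'][:2]@d/np.hypot(*d)).round(2))
E
python3 lug.py pics/l0.png; python3 -m jog '{"linear":[[1.8,-0.75,0],[0,0,0],[0,0,0]],"turn":[0,0,0]}'; python3 lug.py pics/l1.png
```

```text
lug [284.28571429 236.04761905]
ang -1.9852 r 0.0792 Ft -7.06 Fr 1.48
t: 11.15
tcp_pos: [0.4761, -0.0672, 0.2872]
tool_rot: [0.912, 0.41, -0.003, -0.003]
force: [-8.6, 0.9, 13.0]
finger_gap: 0.245
gripper_force: 40.0
lug [284.59090909 236.04545455]
ang -1.9643 r 0.0793 Ft -7.89 Fr 1.91
```

```bash
python3 - <<'E'
from h import *
th=.33;R=np.array([[np.cos(th),-np.sin(th)],[np.sin(th),np.cos(th)]])
w=lambda x,y,z:[*(np.array([.5065,.006])+R@[x,y]),z]
# pivot (60,-45); nose at radius 47
for x in(.045,.064):
    y=-.045+np.sqrt(.047**2-(x-.06)**2); print('side',x,proj('side',w(x,y,.076)),'top',proj('top',w(x,y,.076)))
A=[cv2.imread(f'pics/{n}.png').astype(int) for n in('raw_s2','l0','l1')]
for i in(1,2): 
    d=abs(A[i]-A[0]).max(2)[205:225,296:325]; print((d//10).astype(int))
E
```

```text
side 0.045 (np.float64(303.68702046945145), np.float64(213.66226149895184)) top (np.float64(278.91216139679045), np.float64(236.86075045105162))
side 0.064 (np.float64(308.32941960231415), np.float64(211.95342306829113)) top (np.float64(276.24847271551585), np.float64(230.85538953108224))
[[24 25  2  1  0  0  0  0  0  0  0  0  0  0  1  0  0  0  0  0  0  0  0  0
   1  0  0  0  0]
 [25  2  1  0  0  0  0  0  0  0  0  0  0  0  0  0  0  0  0  0  0  0  0  0
   0  0  0  0  0]
 [ 3  1  0  0  0  0  0  0  0  0  0  0  0  0  0  0  0  0  0  0  0  0  0  0
   0  0  0  0  0]
 [ 1  0  0  0  0  0  0  0  0  0  0  0  0  1  0  0  0  0  0  0  0  0  0  0
   0  0  0  0  0]
 [ 0  0  0  0  0  0  0  0  0  0  0  0  0  0  0  0  0  0  0  0  0  0  0  0
   0  0  0  0  0]
 [ 0  0  8  1 16 15  1  0  0  0  0  0  0  0  0  0  0  0  0  0  0  0  0  0
   1  0  0  0  0]
 [ 0  0  0  0  0  1 18  3  0  0  0  0  0  0  0  0  0  0  0  0  0  0  0  0
   0  0  0  0  0]
 [ 0  0  0  0  0  0  0  1 13  0 19  0  0  0  0  0  0  0  0  0  0  0  1  0
   0  1  0  0  0]
 [ 0  0  3  0  0  0  0  0  0 10  2  5  2 10  7 21  0  0  0  0  0  0  0  0

[... 2171 characters left out ...]
5 20 14 22 14 16  3  0  0  0  0  0  1
   0  0  0  0  0]
 [ 1  0  0  0  0  0  0  0  0 14  2  0  0  1  2 14 21 14  1  0  0  0  0  0
   0  0  0  0  0]
 [ 0  0  0  0  0  0  0  0  9  1  1  2  0  0  0  1  3  7  1  0  0  0  0  0
   0  0  0  0  0]
 [ 0  0  0  0  0  0  4  2  1  1  0  4  2  0  0  0  0  0  1  0  0  0  0  0
   0  0  0  0  0]
 [ 0  0  4  0  2  5  3  2  0  0 11  0  0  0  0  0  0  0  0  0  0  0  0  0
   0  0  0  0  0]
 [ 4  3  2  3  1  0  0  1  2 10  2  0  0  0  0  0  0  0  0  0  0  0  0  0
   0  0  0  0  0]
 [ 3  1  1  1  1  0  3  5 11  0  0  0  0  0  1  0  0  0  0  0  0  0  0  0
   0  0  0  0  0]
 [ 5  0  4  4  8  3  7  1  1  0  0  0  0  0  0  0  0  1  0  0  0  0  0  1
   0  0  0  0  0]]
```

```bash
python3 - <<'E'
import cv2,numpy as np
c=[cv2.resize(cv2.imread(f'pics/{n}.png')[195:245,265:335],None,fx=5.5,fy=8,interpolation=cv2.INTER_CUBIC) for n in('raw_s2','l1')]
cv2.imwrite('pics/cmp.png',np.hstack(c))
E
```

```text
(no output)
```

View pics/cmp.png

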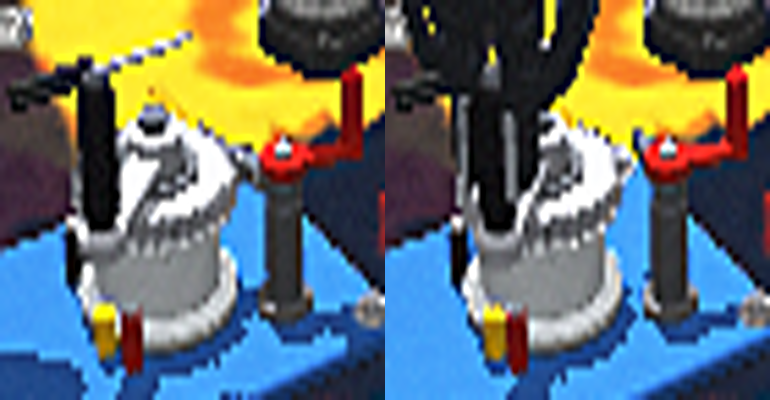

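The right half of the crop (now) shows the gap between ratchet and pivot empty at about (640,165). The pawl has jumped clear, the knob is over, and the lug is just short of the red stop. I'll ease the drum back in small steps.

```bash
python3 -m jog '{"linear":[[-2.2,1,0],[-4.4,1.9,0],[-4.3,2.2,0],[-4.1,2.4,0],[-4,2.7,0],[0,0,0]],"turn":[0,0,0,0,0,0]}'; python3 lug.py pics/l2.png
```

```text
t: 11.95
tcp_pos: [0.4579, -0.0561, 0.2872]
tool_rot: [0.913, 0.409, -0.001, -0.003]
force: [-3.1, 8.1, 10.9]
finger_gap: 0.247
gripper_force: 39.8
lug [281.29411765 234.82352941]
ang -2.2339 r 0.0789 Ft -6.77 Fr -3.97
```

```bash
python3 -m jog '{"linear":[[-3.5,3.4,0],[-3.3,3.6,0],[-3.2,3.7,0],[-3.1,3.7,0],[-2.9,3.8,0],[-2.6,4,0],[0,0,0]],"turn":[0,0,0,0,0,0,0]}'; python3 lug.py pics/l3.png
```

```text
t: 12.88
tcp_pos: [0.4401, -0.0344, 0.2872]
tool_rot: [0.913, 0.409, -0.0, -0.002]
force: [-1.6, 6.5, 9.9]
finger_gap: 0.245
gripper_force: 39.5
lug [277.94736842 232.63157895]
ang -2.5937 r 0.0777 Ft -5.91 Fr -1.25
```

```bash
python3 -m jog '{"linear":[[-2.4,4.2,0],[-2.1,4.3,0],[-1.9,4.4,0],[-1.6,4.5,0],[-1.3,4.6,0],[-1.1,4.7,0],[0,0,0]],"turn":[0,0,0,0,0,0,0]}'; python3 lug.py pics/l4.png
```

```text
t: 13.8
tcp_pos: [0.4306, -0.0082, 0.2873]
tool_rot: [0.912, 0.409, 0.001, -0.001]
force: [0.5, 5.1, 7.7]
finger_gap: 0.248
gripper_force: 39.4
lug [276.70588235 230.35294118]
ang -2.9561 r 0.0772 Ft -4.48 Fr -1.34
```

```bash
python3 -m jog '{"linear":[[-0.4,2.4,0],[-0.3,2.4,0],[-0.2,2.4,0],[-0.2,2.4,0],[0,0,0]],"turn":[0,0,0,0,0]}'; python3 lug.py pics/l5.png;  python3 -m jog '{"linear":[[-0.1,2,0],[0,2,0],[0,0,0]],"turn":[0,0,0]}'; python3 lug.py pics/l6.png
```

```text
t: 14.48
tcp_pos: [0.4296, 0.0012, 0.2873]
tool_rot: [0.912, 0.409, 0.001, -0.0]
force: [-0.4, 3.5, 7.1]
finger_gap: 0.242
gripper_force: 39.4
lug [276.66666667 230.        ]
ang -3.079 r 0.077 Ft -4.44 Fr -0.45
t: 14.9
tcp_pos: [0.4296, 0.0052, 0.2873]
tool_rot: [0.912, 0.409, 0.001, -0.0]
force: [0.0, 3.8, 7.0]
finger_gap: 0.249
gripper_force: 39.4
lug [277.         229.63636364]
ang -3.1301 r 0.0769 Ft -5.0 Fr 0.46
```

```bash
for i in 1; do python3 -m jog '{"linear":[[0.1,2,0],[0.1,2,0],[0,0,0]],"turn":[0,0,0]}'; python3 lug.py pics/l7.png;  python3 -m jog '{"linear":[[0.2,2,0],[0.3,2,0],[0,0,0]],"turn":[0,0,0]}'; python3 lug.py pics/l8.png; done
```

```text
t: 15.32
tcp_pos: [0.4297, 0.0091, 0.2873]
tool_rot: [0.912, 0.409, 0.001, -0.0]
force: [-0.9, 4.7, 7.8]
finger_gap: 0.247
gripper_force: 39.4
lug [276.72727273 229.54545455]
ang 3.1015 r 0.0768 Ft -4.29 Fr -0.39
t: 15.75
tcp_pos: [0.4301, 0.0131, 0.2873]
tool_rot: [0.912, 0.409, 0.0, -0.0]
force: [-1.1, 3.4, 8.6]
finger_gap: 0.248
gripper_force: 39.4
lug [277.36363636 229.09090909]
ang 3.0487 r 0.0767 Ft -4.28 Fr 1.26
```

```bash
python3 -m jog '{"linear":[[0.2,1.5,0],[0.2,1.5,0],[0,0,0]],"turn":[0,0,0]}'; python3 lug.py pics/l9.png;  python3 -m jog '{"linear":[[0.2,1.5,0],[0.3,1.5,0],[0,0,0]],"turn":[0,0,0]}'; python3 lug.py pics/l10.png
```

```text
t: 16.18
tcp_pos: [0.4305, 0.0161, 0.2873]
tool_rot: [0.912, 0.409, 0.0, -0.0]
force: [-0.3, 3.9, 7.6]
finger_gap: 0.244
gripper_force: 39.4
lug [277.2 229. ]
ang 3.0097 r 0.0767 Ft -3.29 Fr 1.35
t: 16.6
tcp_pos: [0.431, 0.0187, 0.2873]
tool_rot: [0.912, 0.41, 0.0, -0.0]
force: [-1.3, 1.2, 9.7]
finger_gap: 0.247
gripper_force: 39.4
lug [277.3 229. ]
ang 2.9756 r 0.0766 Ft -1.1 Fr 1.11
```

```bash
python3 -m jog '{"linear":[[0.3,1.5,0],[0.3,1.5,0],[0.3,1,0],[0,0,0],[0,0,0]],"turn":[0,0,0,0,0]}'; python3 lug.py pics/l11.png; python3 -c "
from h import *
snap('top','t11.png',(230,195,345,310),5)"
```

```text
t: 17.27
tcp_pos: [0.4318, 0.0227, 0.2873]
tool_rot: [0.912, 0.409, -0.0, -0.0]
force: [-1.7, 0.1, 8.5]
finger_gap: 0.249
gripper_force: 39.5
lug [277.25 228.75]
ang 2.9223 r 0.0766 Ft 0.07 Fr 2.62
```

View pics/t11.png

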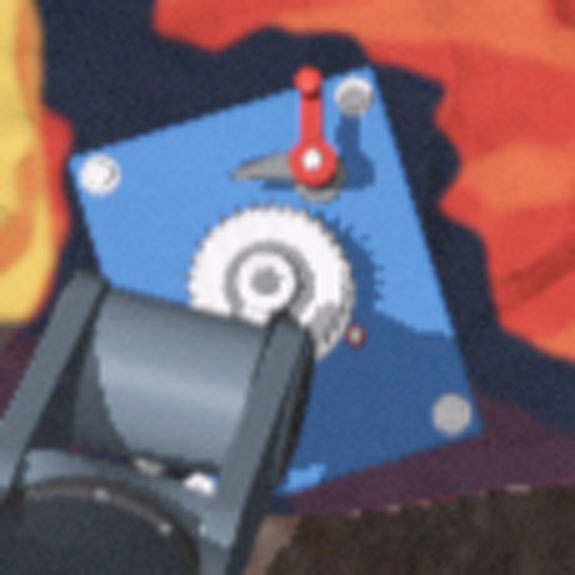

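The pawl is well clear at (235,172), the knob is over at (308,80), and the crank force has dropped to about 0. I'll release the grip and lift away.

```bash
python3 -m jog '{"linear":[[0,0,0],[0,0,0],[0,0,0]],"turn":[0,0,0]}' 0.6; python3 -m jog '{"linear":[[0,0,10],[0,0,20],[0,0,30],[0,0,30],[0,0,30],[-10,-50,0],[-10,-50,0],[0,-50,0],[0,-50,0],[0,-50,0],[0,0,0],[0,0,0]],"turn":[0,0,0,0,0,0,0,0,0,0,0,0]}'; python3 - <<'E'
from h import *
snap('top','t12.png',(230,195,345,310),5)
E
```

```text
t: 17.75
tcp_pos: [0.4321, 0.0225, 0.2865]
tool_rot: [0.912, 0.409, -0.0, -0.0]
force: [0.2, 0.1, -0.1]
finger_gap: 0.6
gripper_force: 0.0
t: 19.25
tcp_pos: [0.4116, -0.2271, 0.4068]
tool_rot: [0.912, 0.409, -0.0, -0.001]
force: [-0.2, 0.2, 0.6]
finger_gap: 0.597
gripper_force: 0.0
```

View pics/t12.png

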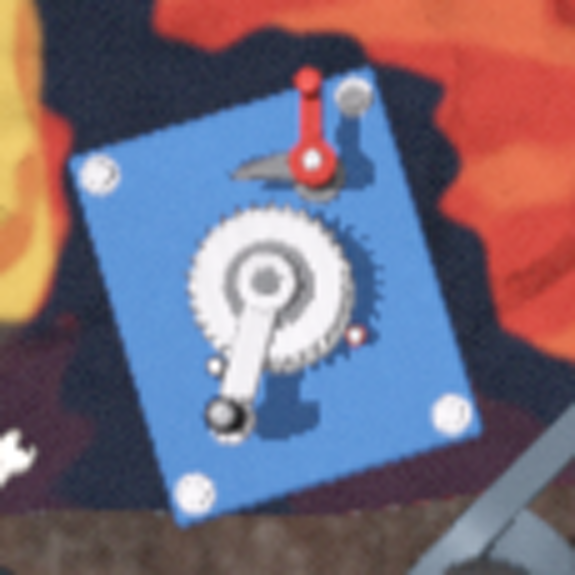

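The crank is free at (228,415) and the rest pin is at (215,365), but the crank arm hides the lug. I'll check the lug's angle and yellow mask in the side views.

```bash
python3 lug.py pics/l12.png; python3 - <<'E'
from h import *
for f in('raw_s0','raw_s2','l5','l6','l8','l9','l10','l11','l12'):
    b=cv2.imread(f'pics/{f}.png');h=cv2.cvtColor(b,cv2.COLOR_BGR2HSV)
    m=cv2.inRange(h,(20,150,90),(35,255,255));m[:225]=0;m[246:]=0;m[:,:265]=0;m[:,290:]=0
    p=cv2.findNonZero(m).reshape(-1,2);r=cv2.boundingRect(p);g=ray('side',*p.mean(0),.037)
    d=g[:2]-[.5085,.006];print(f,len(p),r,g[:2].round(4),np.hypot(*d).round(4),np.arctan2(d[1],d[0]).round(3))
# predicted lug pixel for given chord to the rest stop (at local radius 55, rest angle from start lug -1.419)
for a in(-2.40,-3.50,-3.55,-3.6,-3.65): print(a,np.round(proj('side',[.5085+.055*np.cos(a),.006+.055*np.sin(a),.037]),1))
b=cv2.imread('pics/l12.png'); cv2.imwrite('pics/l12z.png',cv2.resize(b[195:245,255:335],None,fx=9,fy=9,interpolation=cv2.INTER_CUBIC))
E
```

```text
lug [277.11111111 228.88888889]
ang -1.9582 r 0.2508 Ft 0.12 Fr -0.77
raw_s0 20 (282, 233, 4, 6) [ 0.4707 -0.0377] 0.0578 -2.284
raw_s2 24 (282, 233, 5, 7) [ 0.4717 -0.0387] 0.0579 -2.26
l5 17 (275, 226, 4, 7) [0.4567 0.0107] 0.052 3.051
l6 17 (275, 226, 5, 6) [0.4578 0.0141] 0.0513 2.983
l8 21 (275, 225, 5, 6) [0.4596 0.0201] 0.0509 2.861
l9 19 (276, 225, 4, 6) [0.4597 0.0204] 0.0509 2.856
l10 18 (276, 225, 4, 6) [0.46 0.02] 0.0505 2.86
l11 16 (276, 225, 4, 6) [0.4602 0.0221] 0.0509 2.82
l12 17 (276, 225, 4, 6) [0.4598 0.0211] 0.051 2.841
-2.4 [282.2 234.7]
-3.5 [276.1 227. ]
-3.55 [276.3 226.6]
-3.6 [276.5 226.2]
-3.65 [276.8 225.8]
```

View pics/l12z.png

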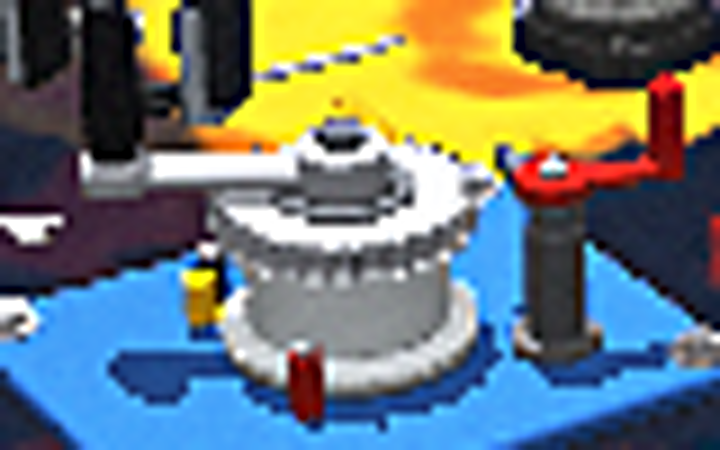

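The side crop shows the yellow lug at (200,295) directly against the black rest pin at (212,265). The lug's position has held steady since the crank load vanished, the pawl is clear, and the gripper is away from everything.

```bash
python3 -c "
from station import *
print(sense()['t'],sign_off())"
```

```text
the job is handed in; nothing more can be done
19.35 None
```

I handed the job in at 19.4 s, no verdict shown: the selector is over, the pawl is clear, the camera shows the drum's lug against the rest stop, and the crank is released with the arm away from everything.

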